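Lock the cover of the welding bench's connection box

ROBOT

A 7-joint arm with a two-finger parallel gripper is mounted at the origin on the work surface. World frame = base frame: x ahead of the robot, y to its left, z up, the work surface at z = 0. Lengths are in m, angles in rad, forces in N, time in s.
With the tool pointing down it reaches from about 0.35 to 0.9 m from the base axis. Payload 8.1 kg.
Tool frame: the origin (TCP) lies at the very end of the fingers, on their centre line; the grasp point (between the pads) lies arm.hold_point_z behind it (arm.hold_point_z is the distance from the TCP to the grasp point, in m); z points along the fingers, y is the line along which they close (so a half turn about z gives the same grasp; the last joint's range is limited). The gripper opens to 92 mm and grips with 3 to 60 N. Pads are 19 mm wide; open, the fingers measure 130 mm over their backs; the gripper's body (75 mm by 190 mm) begins 47 mm behind the grasp point.
Start: joints at [1.101, 0.434, 0.025, 1.573, -0.012, 1.134, -0.075], TCP at [0.224, -0.583, 0.227] pointing down, gripper open.
Joint ranges: [-2.62, 2.62], [-0.44, 2.09], [-1.27, 1.32], [0.08, 2.57], [-1.32, 4.46], [0.12, 2], [-2.74, 2.74]. Speed limits (rad/s): [2.22, 2.22, 3.01, 3.01, 3.14, 3.14, 3.14].

INTERFACE

Orientations are given as a rotation vector (axis times angle).
In Python, from cell import arm, vision, job, cut_out gives the robot as it stands. The module is installed in compiled form; this text tells all that it offers.
- The arm moves only by the tool play_rows, never from a script. Its argument "increments" is text: rows parted by semicolons, each of 5 numbers parted by spaces: the shift along the tool's x, y, z in cm, then the turn about the tool's z in degrees, then the opening, from -1 (shut) to 1 (fully open), so that 0 is half open. A call has 1 to 5 rows; each row shifts and turns the commanded pose from where the row before left it, along the tool's axes as they then stand; what a row does not reach is not made up. A row lasts 1/12 s, in which the tool goes at most 41.7 mm and 7.16 degrees, less where a joint would pass 70% of its speed; a pose out of reach is approached as far as the arm can. A call is refused whole if a number of a shift passes 4.17 or a number of a turn 7.16, either way. A call with a gripper value outside its range is refused whole. The fingers move at their own pace and stop on an object; "grip_force" is the grip in N (left out, the last holds). Time passes only in rows, so rows that do not move let the fingers close. It gives the time, the measured TCP pose, the force, the opening and the grip force at its end, in the units of the state.
- arm.observe(): the state, without advancing time (a new reading comes with each control period).
- vision.get_image(name): name is "side" or "top"; returns a dict with "frame" (384x512x3 uint8, red, green, blue), "z_map" (384x512 float32, m along the optical axis (not along the pixel's ray), 0 where there is no reading), "mtx" (3x3 intrinsics, pixels), "distortion" ([k1, k2, p1, p2, k3] as OpenCV has them; the pictures are not rectified), "cam_to_world" (4x4, takes a point from camera to world coordinates). Camera axes: x right, y up, looking along -z (the intrinsics and any distortion apply to the point x, -y, -z); pixel columns grow to the right and rows downward; lengths in m; the calibration is good to about 2 mm. A picture is of the moment at which its call begins.
- job.sign_off(): hands the job in; it is judged then, once.
Trained networks look in a picture, given as the dict that the camera call returned (one of the last four; its "shot" number tells which), for a name from the list of things; names that differ only in an ending like _2 or _b are one class to them, and where a whole thing is asked for, a point or a joint stands for the part that bears it (a point fixed in the world has none). Each returns a list of dicts, best first, with "confidence" (0 to 1); they miss things now and then, are a little off and sometimes report something else, mostly with a low value. They report only what shows in the picture. A call takes as long as a camera call.
- cut_out(query, picture): "mask" (384x512 bool, what is visible of it) and "point" ([row, column] in pixels, amid what is visible of it).
The state is a dict: "clock": time; "joints": joint angles; "dq": joint speeds; "joint_efforts": joint torques, N m; "position": TCP position; "ee_rot": TCP orientation; "force": force on the tool from outside, world axes, zero at the start; "ft_torque": the same for the moment, N m; "width": opening from 0.0 (shut) to 1.0 (fully open); "gripper_force": force on a finger pad.
Only numpy, scipy, OpenCV 4.12 (cv2) and the standard library are available. Lean on these libraries where they do the work, as an engineer would, in place of code of your own. Each camera call takes 0.05 s, during which the arm holds its last target. There are 200 camera calls.

TASK

Take the flat screwdriver out of the tool stand, rest its blade lightly on the slotted lock in the connection box's cover and turn it until the blade drops into the slot, then turn the lock clockwise until it is fully home against its stop. Do it gently, never forcing the lock, stand the screwdriver back in its hole in the tool stand and let go; leave the punch and the other things alone.

Things in the scene. Friction and masses are not known exactly. Their poses are not given: they have to be found in the camera images.
- box: Grey steel connection box bolted to the bench, 206 x 156 mm (its x by y) and 80 mm high, flat cover on top. Origin: centre of its underside; x is its long direction, z up. It stays put.
- lock (a point): Centre of the slotted lock's face while nobody presses on it, 92 mm above the bench, 35 mm from the box's middle towards -x; axes as the box's. Round steel head, 26 mm across. One straight slot runs right across it through the centre, 5.6 mm wide, 6 mm deep; at the start it points within 0.6 rad either way of the box's x axis, its exact direction is not measured.
- collar (a point): Centre of the mouth of the fixed dark collar round the lock head (29 mm inside, 42 mm outside), 0.5 mm above the lock's face. The head in it is sprung: it yields downwards by 2.5 mm under a light push (2 N to start, 6 N fully down), then is solid; so a blade end more than 4 mm below the lock's face is in the slot. Pressing with over 25 N, or wrenching with over 0.15 N m, damages it.
- screw (a joint): Turn of the lock head about the vertical, rad; grows clockwise seen from above. 0 = fully open, 1.57 = fully home against a solid stop; starts anywhere from 0 to 0.3 and stays where it is left. It does not tell where the slot points. Stiff (0.06 N m): a blade dragged lightly over the face does not turn it.
- driver: Flat screwdriver, about 200 g, upright in one of the stand's two holes, blade down. Origin: middle of the blade's end; z runs up along the tool. Blade 15 mm wide along x, 2.6 mm thick along y, 16 mm tall; shank 9 mm thick; round guard 38 mm across, 70 to 75 mm above the origin, which rests on the stand.
- grip (a point): On the screwdriver's axis, 125 mm above its blade end: the place to grip. The black handle is square, 28 x 28 mm, its flat sides square to the screwdriver's x and y, from 75 to 163 mm above the blade end, with a small steel cap 4 mm high on top. Axes as the screwdriver's.
- stand: Dark steel tool stand fixed to the bench: a level plate 90 x 210 mm (its x by y), its top 90 mm above the bench, on two end cheeks. Origin: centre of its underside.
- hole_a (a point): Centre of one hole of the stand (23 mm across, straight through the plate) at the plate's top, 60 mm from the stand's middle towards its +y. A tool hanging in it by its guard has its end 20 mm above the bench.
- hole_b (a point): The other hole, alike, 60 mm from the stand's middle towards its -y.
- punch: Steel punch in the other hole of the stand: round body 22 mm across, no flats, its top 172 mm above the bench. Not needed. Origin: 15 mm below its lower end.
- can: White spray can, 64 mm across, 170 mm tall, standing near the box. Leave alone. Origin: centre of its underside.
- angle: Piece of steel angle, 140 mm long (its y), 50 mm high and wide. Leave alone. Origin: centre of its underside.
- plates: Pack of steel plate, 100 x 120 x 24 mm. Leave alone. Origin: centre of its underside.

How it is judged:
By the outcome, as a careful person would: the job done as asked, in the order asked, and still so for the second after the job is handed in, with the robot touching nothing.
It also fails if it takes over 72 s, if anything falls off the work surface, if the arm or the gripper's body presses on something with over 40 N, if the wrist force passes 120 N, or if a joint passes its speed limit or range.

## Working session

There is one attempt and no reset: what is moved stays moved. The work goes in short steps, Python scripts to look and compute and a tool call to move; the robot and the scene stay as the last step left them, time stands still between calls to the robot, and variables do not carry over. Pictures are saved under pics/ and viewed, at most 10 in all, crops included, and the job is handed in when it is done.

Besides the shell and the picture viewer there is one more tool, called after "Call:" as name(argument=value, ...) on one line, values as JSON. play_rows: Moves the arm, as the interface text tells. Its arguments: {"type":"object","properties":{"increments":{"type":"string"},"grip_force":{"type":"number"}},"required":["increments"]}

```bash
mkdir -p pics; cat > h.py <<'E'
import numpy as np, cv2
from cell import arm, vision, job, cut_out
from scipy.spatial.transform import Rotation as R
def cloud(p):
    z=p["z_map"]; h,w=z.shape
    u,v=np.meshgrid(np.arange(w),np.arange(h))
    n=cv2.undistortPoints(np.stack([u,v],-1).reshape(-1,1,2).astype(np.float64),p["mtx"],np.array(p["distortion"])).reshape(h,w,2)
    c=np.stack([n[...,0]*z,-n[...,1]*z,-z,np.ones_like(z)],-1)
    W=(c@np.array(p["cam_to_world"]).T)[...,:3]; W[z<=0]=np.nan
    return W
def ray(p,row,col,height):
    n=cv2.undistortPoints(np.array([[[col,row]]],float),p["mtx"],np.array(p["distortion"])).ravel()
    T=np.array(p["cam_to_world"]); d=T[:3,:3]@[n[0],-n[1],-1]; o=T[:3,3]
    return o+d*(height-o[2])/d[2]
def save(p,name,crop=None,s=1):
    f=p["frame"][...,::-1]
    if crop: f=f[crop[0]:crop[1],crop[2]:crop[3]]
    cv2.imwrite("pics/"+name,cv2.resize(f,None,fx=s,fy=s,interpolation=cv2.INTER_CUBIC))
E
python3 - <<'E'
from h import *
np.set_printoptions(precision=4,suppress=True)
ims=[]
for n in ("top","side"):
    p=vision.get_image(n); W=cloud(p); ims.append(p["frame"][...,::-1])
    print(n,np.array(p["cam_to_world"])[:3,3],p["mtx"][0][0])
    for q in ("box","lock","driver","stand","punch","can","hole_a","collar","angle","plates"):
        for r in cut_out(q,p)[:2]:
            m=r["mask"]; P=W[m]; P=P[~np.isnan(P[:,0])]
            if len(P)==0: print(q,r["confidence"],r["point"]);continue
            hi=P[P[:,2]>np.percentile(P[:,2],98)-.006]
            rc=cv2.minAreaRect((hi[:,:2]*1000).astype(np.float32))
            print(q,round(r["confidence"],2),np.round(r["point"]),len(P),"med",np.median(P,0),"ztop",np.percentile(P[:,2],98),"rect",np.round(rc[0],1),np.round(rc[1],1),round(rc[2],1))
cv2.imwrite("pics/a.png",np.vstack(ims)[::1])
cv2.imwrite("pics/a1.png",cv2.resize(ims[0],(768,576))); 
cv2.imwrite("pics/a2.png",cv2.resize(ims[1],(768,576)))
s=arm.observe(); print(s,getattr(arm,"hold_point_z"))
E
```

```text
top [ 0.4681 -0.0161  1.5423] 489.64093188169204
box 0.85 [198. 233.] 3596 med [0.5525 0.1021 0.08  ] ztop 0.08701118091865749 rect [548.1 104.9] [208.1 155.1] 9.6
lock 0.72 [196. 232.] 3657 med [0.5522 0.1021 0.08  ] ztop 0.087169669900431 rect [548.  104.6] [207.4 155.4] 9.2
lock 0.67 [193. 309.] 155 med [ 0.5501 -0.1199  0.1815] ztop 0.19076173134670005 rect [ 552.3 -120.8] [19.6 24.9] 66.5
driver 0.48 [194. 312.] 168 med [ 0.5521 -0.1202  0.1803] ztop 0.19075803317342188 rect [ 552.3 -120.8] [19.6 24.9] 66.5
stand 0.56 [197. 329.] 1928 med [ 0.5513 -0.1817  0.09  ] ztop 0.09648160541409966 rect [ 553.6 -182.9] [ 89.6 212.4] 0.8
stand 0.48 [250. 414.] 1248 med [ 0.3755 -0.4558  0.024 ] ztop 0.031293855177132984 rect [ 374.8 -459.1] [120.1 100.8] 76.9
punch 0.55 [194. 350.] 118 med [ 0.5511 -0.2393  0.126 ] ztop 0.17577497883888138 rect [ 553.7 -243.8] [14.  13.9] 53.3
punch 0.51 [196. 230.] 3642 med [0.5516 0.1036 0.08  ] ztop 0.08713439197543045 rect [548.  104.6] [207.4 155.4] 9.2
can 0.91 [236. 104.] 627 med [0.4428 0.4778 0.159 ] ztop 0.17601343137152392 rect [441.9 494.8] [52
[... 1684 characters left out ...]
8099793472158912 rect [550.  105.9] [208.4 158.9] 9.7
plates 0.66 [169. 322.] 451 med [ 0.3742 -0.437   0.0248] ztop 0.028542672016029225 rect [ 375.5 -458.3] [123.8 100.7] 76.0
{'clock': 1.1, 'joints': array([ 1.1014,  0.4345,  0.025 ,  1.5732, -0.0116,  1.134 , -0.0751]), 'dq': array([-0.0008, -0.0005, -0.0018, -0.0012, -0.0009,  0.0004, -0.0009]), 'joint_efforts': array([  0.0012, -66.7667,   0.9842, -31.4801,  -0.0609,   0.0327,
         0.0001]), 'position': array([ 0.2241, -0.5834,  0.2267]), 'ee_rot': array([ 3.0889,  0.5728, -0.    ]), 'force': array([-0.0861,  0.4188,  0.4377]), 'ft_torque': array([-0.0134,  0.0074,  0.0145]), 'gripper_force': 0.0, 'width': 1.002430894788849} 0.0188
```

View pics/a1.png

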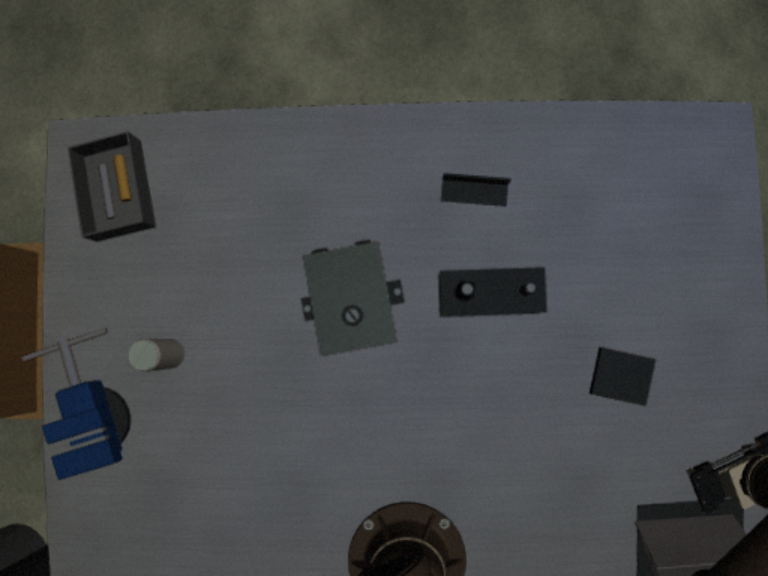

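View pics/a2.png

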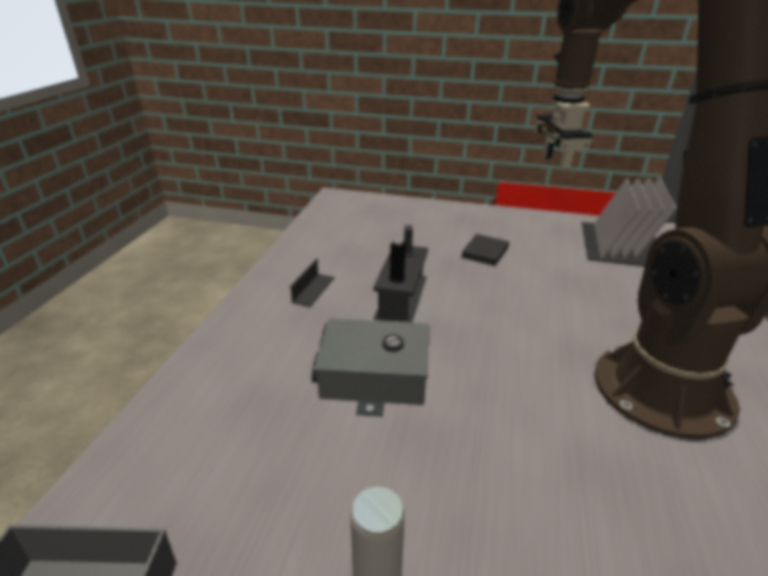

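The top view shows the driver handle at about (466,289)/1.5 and the punch at (530,288)/1.5. The lock is at (351,315)/1.5 on the box, on the robot's side. Next I'll refine the lock, slot and handle yaw.

```bash
python3 - <<'E'
from h import *
np.set_printoptions(precision=4,suppress=True)
p=vision.get_image("top");q=vision.get_image("side")
def crop(p,r,c,h=22,s=13):
    return cv2.resize(p["frame"][r-h:r+h,c-h:c+h,::-1],None,fx=s*1.0*22/h*0.66,fy=s*22/h*0.66,interpolation=cv2.INTER_CUBIC)
a=[crop(p,210,234),crop(p,193,311),crop(q,228,262),crop(q,175,266)]
im=np.vstack([np.hstack(a[:2]),np.hstack(a[2:])]); print(im.shape)
im=cv2.convertScaleAbs(im,alpha=1.8); im=im[:,:]; cv2.imwrite("pics/b.png",cv2.resize(im,(600,600)))
# lock: ring centroid by dark threshold
for P,(r,c) in ((p,(210,234)),(q,(228,262))):
    W=cloud(P); h=14; sub=W[r-h:r+h,c-h:c+h]; m=(sub[...,2]>.086)&(sub[...,2]<.1)
    X=sub[m]; print("lock cloud",len(X),X.mean(0),(X.min(0)+X.max(0))/2, cv2.minEnclosingCircle((X[:,:2]*1000).astype(np.float32)))
# driver handle
W=np.concatenate([cloud(p)[175:215,290:330].reshape(-1,3)])
V=cloud(q)[140:215,235:300].reshape(-1,3)
for n,X in (("top",W),("side",V)):
    X=X[(X[:,2]>.115)&(X[:,2]<.20)&(abs(X[:,0]-.552)<.03)&(abs(X[:,1]+.12)<.03)]
    t=X[X[:,2]>.175]; rc=cv2.minAreaRect((t[:,:2]*1000).astype(np.float32))
    print(n,len(X),len(t),t.mean(0),rc, X[:,2].max())
    t=X[X[:,2]<.172]
    if len(t)>10: print(" body",len(t),cv2.minAreaRect((t[:,:2]*1000).astype(np.float32)))
E
```

```text
(756, 756, 3)
lock cloud 149 [0.5128 0.0988 0.0917] [0.5144 0.1014 0.0928] ((512.85400390625, 93.95140075683594), 48.78733444213867)
lock cloud 124 [0.512  0.1008 0.0902] [0.5125 0.0981 0.0908] ((512.16552734375, 98.06441497802734), 22.42681312561035)
top 124 101 [ 0.5529 -0.1224  0.1845] ((553.2581176757812, -122.93309020996094), (28.298015594482422, 27.363656997680664), 77.78522491455078) 0.19333674184829697
 body 22 ((546.8903198242188, -114.87122344970703), (34.67738342285156, 16.17803192138672), 36.50950622558594)
side 223 55 [ 0.5531 -0.1161  0.1814] ((554.8988037109375, -119.28437805175781), (25.806060791015625, 29.6658935546875), 83.65538787841797) 0.18748321356654296
 body 161 ((550.1580810546875, -113.79339599609375), (36.26518249511719, 21.76568603515625), 26.448583602905273)
```

View pics/b.png

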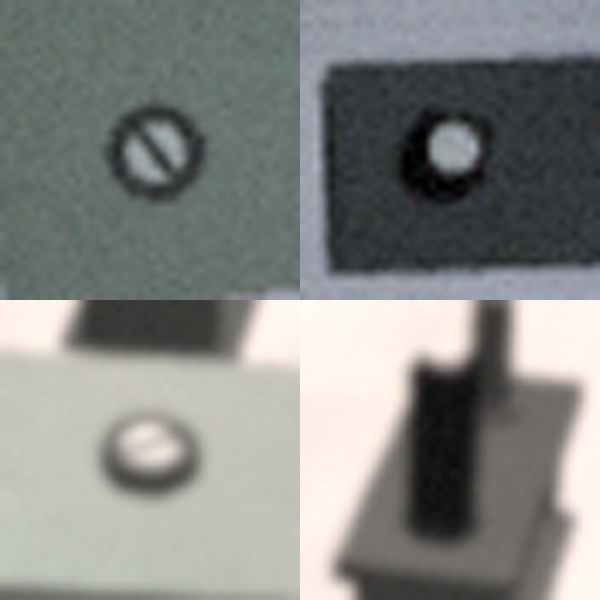

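The lock sits at about (0.513, 0.0995). The slot runs about 38° from world x, which is +29° from the box x. The handle hangs in the stand's +y hole, so I'll fit its yaw.

```bash
python3 - <<'E'
from h import *
np.set_printoptions(precision=4,suppress=True)
q=vision.get_image("side"); X=cloud(q)[140:215,235:300].reshape(-1,3)
p=vision.get_image("top"); Y=cloud(p)[175:215,290:330].reshape(-1,3)
f=lambda X,a,b:X[(X[:,2]>a)&(X[:,2]<b)&(abs(X[:,0]-.5527)<.024)&(abs(X[:,1]+.122)<.024)][:,:2]
S=f(X,.105,.176); T=f(Y,.173,.19)
res=[]
for yaw in range(0,90,3):
    c,s=np.cos(np.radians(yaw)),np.sin(np.radians(yaw)); M=np.array([[c,s],[-s,c]])
    for dx in np.arange(-.004,.0041,.001):
        for dy in np.arange(-.004,.0041,.001):
            L=(S-[.5527+dx,-.122+dy])@M.T
            d=abs(np.abs(L).max(1)-.014)
            res.append((np.minimum(d,.006).mean()*1e3+0.03*np.hypot(dx,dy)*1e3,yaw,dx,dy))
res.sort()
best={}
for r in res: best.setdefault(r[1],r)
for y in sorted(best): print(y,np.round(best[y][0],3),best[y][2:])
# side mask silhouette width per row -> yaw
m=cut_out("driver",q)[0]["mask"]
fr=q["frame"].mean(2)
for r in range(166,188,3): print(r,np.where(m[r])[0][[0,-1]],fr[r,254:280].astype(int))
E
```

```text
0 1.459 (np.float64(0.002), np.float64(-0.001))
3 1.604 (np.float64(0.002), np.float64(-0.001))
6 1.746 (np.float64(0.002), np.float64(-0.001))
9 1.851 (np.float64(0.001), np.float64(-0.001))
12 1.922 (np.float64(0.001), np.float64(-0.001))
15 1.985 (np.float64(0.001), np.float64(-0.001))
18 2.04 (np.float64(0.001), np.float64(0.0))
21 2.103 (np.float64(0.002), np.float64(0.0))
24 2.146 (np.float64(0.002), np.float64(0.0))
27 2.215 (np.float64(0.002), np.float64(0.0))
30 2.276 (np.float64(0.002), np.float64(0.0))
33 2.324 (np.float64(0.002), np.float64(0.0))
36 2.326 (np.float64(0.001), np.float64(0.0))
39 2.32 (np.float64(0.001), np.float64(0.0))
42 2.3 (np.float64(0.001), np.float64(0.0))
45 2.245 (np.float64(0.001), np.float64(0.0))
48 2.15 (np.float64(0.001), np.float64(0.0))
51 2.051 (np.float64(0.001), np.float64(0.0))
54 1.96 (np.float64(0.001), np.float64(0.0))
57 1.858 (np.float64(0.001), np.float64(0.0))
60 1.738 (np.float64(0.001), np.float64(0.0))
63 1.595 (np.float64(0.002), np.float64(-0.001))
66 1.466 (np.float64(0.002), np.float64(-0.001))
69 1.352 (np.float64(0.002),
[... 504 characters left out ...]
11  11  17  31  40
  43  45  48  50  56  58  60  60]
172 [260 270] [135 133 126 106  79  54  32  16  13  10  13   7  11  12  15  23  40  52
  57  58  59  58  60  60  61  61]
175 [260 270] [132 117  95  73  57  47  30  16  13  12  13   9  10   9  14  30  45  56
  60  61  62  61  62  61  61  61]
178 [260 269] [108  84  66  62  57  46  29  13   9  10  10  11  10  12  16  30  47  58
  61  61  61  61  61  61  62  59]
181 [260 269] [74 65 63 62 58 46 29 14  9 10  9 10  9 11 18 35 50 58 61 60 60 60 60 61
 60 53]
184 [260 269] [64 64 62 60 54 41 25 16 11 13 13  9 12 12 20 34 47 57 61 60 59 60 60 59
 54 49]
187 [261 268] [63 63 63 62 60 54 44 35 27 28 26 23 23 27 34 44 53 59 59 60 60 60 58 54
 52 57]
```

```bash
cat >> h.py <<'E'
def yawof(s): 
    x=R.from_rotvec(s["ee_rot"]).as_matrix()[:,0]; return np.degrees(np.arctan2(x[1],x[0]))
def plan(xyz,yaw,g=1,step=3.4,turn=7.0,s=None,n=None):
    s=s or arm.observe(); d=(np.array(xyz)-s["position"])*100; y0=yawof(s)
    dy=yaw-y0
    n=n or int(max(1,np.ceil(max(np.linalg.norm(d)/step,abs(dy)/turn))))
    out=[]
    for i in range(n):
        a=np.radians(y0+dy*i/n); c,q=np.cos(a),np.sin(a); w=d/n
        out.append("%.2f %.2f %.2f %.1f %g"%(w[0]*c+w[1]*q,w[0]*q-w[1]*c,-w[2],-dy/n,g))
    for i in range(0,n,5): print("; ".join(out[i:i+5]))
E
python3 -c "
from h import *
plan((.5535,-.1225,.23),78)"
```

```text
2.78 -1.84 -0.02 -3.4 1; 2.88 -1.67 -0.02 -3.4 1; 2.98 -1.50 -0.02 -3.4 1; 3.06 -1.32 -0.02 -3.4 1; 3.13 -1.14 -0.02 -3.4 1
3.19 -0.96 -0.02 -3.4 1; 3.24 -0.77 -0.02 -3.4 1; 3.28 -0.58 -0.02 -3.4 1; 3.31 -0.38 -0.02 -3.4 1; 3.33 -0.19 -0.02 -3.4 1
3.33 0.00 -0.02 -3.4 1; 3.33 0.20 -0.02 -3.4 1; 3.31 0.39 -0.02 -3.4 1; 3.28 0.59 -0.02 -3.4 1; 3.24 0.78 -0.02 -3.4 1
3.19 0.97 -0.02 -3.4 1; 3.13 1.15 -0.02 -3.4 1
```

Call:
play_rows(increments="2.8 -1.8 0 -3.4 1; 2.9 -1.7 0 -3.4 1; 3 -1.5 0 -3.4 1; 3.1 -1.3 0 -3.4 1; 3.1 -1.1 0 -3.4 1", grip_force=20)

```text
clock: 1.77
position: [0.3225, -0.4466, 0.2269]
ee_rot: [2.969, 1.027, 0.0]
force: [0.8, -0.1, -0.8]
width: 1.001
gripper_force: 0.0
```

Call:
play_rows(increments="3.2 -1 0 -3.4 1; 3.2 -0.8 0 -3.4 1; 3.3 -0.6 0 -3.4 1; 3.3 -0.4 0 -3.4 1; 3.3 -0.2 0 -3.4 1")

```text
clock: 2.18
position: [0.4174, -0.31, 0.227]
ee_rot: [2.784, 1.455, 0.0]
force: [0.3, -0.6, 0.4]
width: 1.003
gripper_force: 0.0
```

Call:
play_rows(increments="3.3 0 0 -3.4 1; 3.3 0.2 0 -3.4 1; 3.3 0.4 0 -3.4 1; 3.3 0.6 0 -3.4 1; 2 0.5 0 -3.4 1")

```text
clock: 2.6
position: [0.5068, -0.1823, 0.2271]
ee_rot: [-2.535, -1.855, -0.003]
force: [0.7, 0.3, 0.1]
width: 1.001
gripper_force: 0.0
```

```bash
python3 -c "
from h import *
s=arm.observe();print(s['position'],yawof(s),s['joints'],s['clock'])
plan((.5535,-.1225,.20),78)"
```

```text
[ 0.5067831  -0.1822858   0.22706673] 72.38338912830262 [ 0.51826896  0.32191402 -0.35114807  1.7618171   0.12240087  1.07828741
 -0.1816348 ] 2.6
2.37 0.88 0.90 -1.9 1; 2.34 0.96 0.90 -1.9 1; 2.31 1.03 0.90 -1.9 1
```

Call:
play_rows(increments="2.3 0.9 0 -1.9 1; 2.3 1 0 -1.9 1; 2 0.9 0 -1.9 1; 0 0 0 0 1; 0 0 0 0 1")

```text
clock: 3.02
position: [0.5506, -0.1296, 0.2265]
ee_rot: [-2.444, -1.974, 0.0]
force: [-0.7, -0.9, 0.7]
width: 1.004
gripper_force: 0.0
```

```bash
python3 -c "
from h import *
s=arm.observe();print(s['position'],yawof(s),s['joints'],s['clock'])
plan((.5535,-.1225,.20),78)
p=vision.get_image('top');save(p,'c.png',(140,240,260,360),4)
q=vision.get_image('side');save(q,'d.png',(90,240,200,350),4)
a=cv2.imread('pics/c.png');b=cv2.imread('pics/d.png');b=b[:400,:400] if 0 else cv2.resize(b,(400,400))
cv2.imwrite('pics/e.png',np.hstack([a,b]))"
```

```text
[ 0.55056601 -0.12958505  0.22652632] 77.85192826737686 [ 0.42110011  0.3713389  -0.38376782  1.69589472  0.15255191  1.10415831
 -0.2198986 ] 3.0167
0.75 0.14 2.65 -0.1 1
```

View pics/e.png

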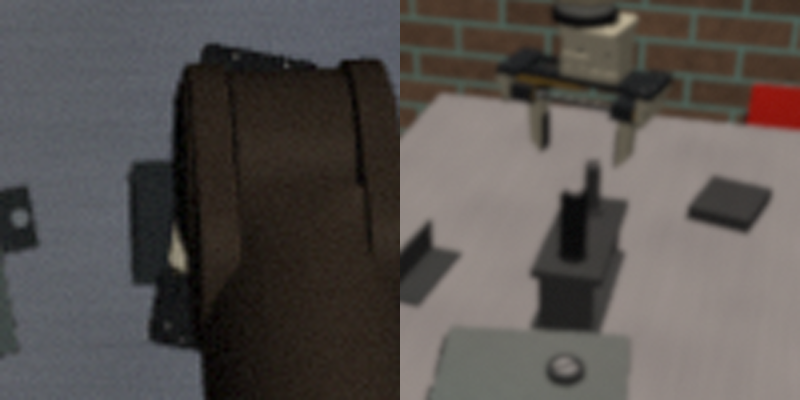

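The open fingers are above the handle and straddle it. I'll line up and descend to TCP z 0.126.

Call:
play_rows(increments="0.75 0.15 0 -0.1 1; 0 0 2 0 1; 0 0 2 0 1; 0 0 2 0 1; 0 0 2 0 1")

```text
clock: 3.53
position: [0.553, -0.1239, 0.1462]
ee_rot: [2.446, 1.971, 0.0]
force: [0.1, -0.1, -0.3]
width: 0.998
gripper_force: 0.0
```

Call:
play_rows(increments="0 0 2 0 1; 0 0 0 0 1; 0 0 0 0 1")

```text
clock: 3.78
position: [0.5524, -0.1236, 0.1264]
ee_rot: [-2.444, -1.971, 0.002]
force: [-0.2, 0.8, 1.1]
width: 0.997
gripper_force: 0.0
```

Call:
play_rows(increments="0 0 0 0 0.3; 0 0 0 0 0; 0 0 0 0 -0.2; 0 0 0 0 -0.4; 0 0 0 0 -0.6", grip_force=10)

```text
clock: 4.2
position: [0.5536, -0.1233, 0.1274]
ee_rot: [2.444, 1.972, 0.001]
force: [0.1, 0.4, -0.2]
width: 0.688
gripper_force: 0.0
```

Call:
play_rows(increments="0 0 0 0 -1; 0 0 0 0 -1; 0 0 0 0 -1; 0 0 0 0 -1; 0 0 0 0 -1")

```text
clock: 4.62
position: [0.5534, -0.1232, 0.1268]
ee_rot: [2.445, 1.973, 0.0]
force: [1.9, 1.0, 0.9]
width: 0.326
gripper_force: 0.7
```

```bash
python3 -c "
from h import *
s=arm.observe();print(s['position'],yawof(s),s['force'],s['ft_torque'],s['width'],s['width']*92,s['gripper_force'])"
```

```text
[ 0.55341515 -0.12323737  0.12675842] 77.81259972302342 [1.93079709 0.9801799  0.90692857] [-0.10384624 -0.43944385 -0.01047209] 0.32599669880854537 29.991696290386173 0.7400234788656235
```

Call:
play_rows(increments="0 0 0 0 -1; 0 0 0 0 -1; 0 0 0 0 -1; 0 0 0 0 -1; 0 0 0 0 -1", grip_force=40)

```text
clock: 5.03
position: [0.5532, -0.1232, 0.1267]
ee_rot: [-2.445, -1.973, 0.0]
force: [1.3, 0.5, -0.7]
width: 0.304
gripper_force: 40.0
```

```bash
python3 -c "
from h import *
s=arm.observe();print(s['position'],yawof(s),s['force'],s['ft_torque'],s['width'],s['width']*92,s['gripper_force'])"
```

```text
[ 0.55321608 -0.12321952  0.12668443] 77.81507693247764 [ 1.25829914  0.49524072 -0.69799869] [ 0.00487845 -0.228666   -0.00608385] 0.30434145235778987 27.99941361691667 39.998981952667236
```

Width is 28.0 mm, so the pads are square on the flats. Lifting.

Call:
play_rows(increments="0 0 -1 0 -1; 0 0 -2 0 -1; 0 0 -2 0 -1; 0 0 -2 0 -1; 0 0 -2 0 -1")

```text
clock: 5.45
position: [0.5528, -0.1231, 0.2182]
ee_rot: [-2.444, -1.973, 0.0]
force: [0.6, 0.1, -1.8]
width: 0.3
gripper_force: 40.0
```

Call:
play_rows(increments="0 0 -2 0 -1; 0 0 -2 0 -1; 0 0 -1 0 -1; 0 0 0 0 -1; 0 0 0 0 -1")

```text
clock: 5.87
position: [0.5531, -0.1232, 0.2667]
ee_rot: [2.444, 1.973, 0.0]
force: [-0.2, -0.2, -2.1]
width: 0.307
gripper_force: 40.0
```

```bash
python3 - <<'E'
from h import *
np.set_printoptions(precision=4,suppress=True)
s=arm.observe();print(s['position'],yawof(s),s['force'],s['ft_torque'],s['width']*92,s['joints'])
q=vision.get_image('side')
T=np.array(q["cam_to_world"]);P=np.array([.553,-.123,.16]);c=T[:3,:3].T@(P-T[:3,3]);u=q["mtx"]@[c[0]/-c[2],-c[1]/-c[2],1];print(u)
r,k=int(u[1]),int(u[0]);save(q,'f.png',(r-40,r+40,k-40,k+40),7)
W=cloud(q)[r-60:r+60,k-50:k+50].reshape(-1,3);
W=W[(np.hypot(W[:,0]-.553,W[:,1]+.123)<.03)]
for z in np.arange(.11,.24,.006):
    t=W[(W[:,2]>=z)&(W[:,2]<z+.006)]
    if len(t): print(round(z,3),len(t),t.mean(0),t.min(0)[:2],t.max(0)[:2])
E
```

```text
[ 0.5531 -0.1232  0.2667] 77.81313271393473 [-0.1683 -0.1856 -2.0604] [-0.0466 -0.0888  0.0216] 28.23322261818981 [ 0.4147  0.3419 -0.3898  1.6351  0.1378  1.1915 -0.2186]
[265.5166 167.4968   1.    ]
0.152 1 [ 0.5548 -0.1237  0.1575] [ 0.5548 -0.1237] [ 0.5548 -0.1237]
0.158 5 [ 0.5511 -0.1214  0.1615] [ 0.5445 -0.1223] [ 0.5578 -0.1198]
0.164 9 [ 0.5521 -0.122   0.1662] [ 0.5447 -0.1241] [ 0.5582 -0.1181]
0.17 8 [ 0.5501 -0.1213  0.1729] [ 0.5448 -0.1258] [ 0.559 -0.118]
0.176 5 [ 0.5505 -0.1197  0.1802] [ 0.5478 -0.1242] [ 0.5544 -0.1152]
0.182 4 [ 0.5518 -0.118   0.1858] [ 0.5479 -0.1202] [ 0.5548 -0.1161]
0.188 5 [ 0.5512 -0.1185  0.1916] [ 0.5479 -0.1203] [ 0.5549 -0.1174]
0.194 5 [ 0.5509 -0.1192  0.197 ] [ 0.5484 -0.1249] [ 0.5542 -0.1162]
0.2 5 [ 0.5524 -0.1195  0.2024] [ 0.5489 -0.1232] [ 0.5558 -0.1163]
0.206 6 [ 0.5521 -0.1201  0.209 ] [ 0.5484 -0.127 ] [ 0.5555 -0.1178]
0.212 5 [ 0.5524 -0.1209  0.2153] [ 0.5493 -0.1231] [ 0.5562 -0.1184]
0.218 4 [ 0.5526 -0.1212  0.2199] [ 0.5496 -0.1224] [ 0.556  -0.1186]
0.23 24 [ 0.5474 -0.1117  0.2339] [ 0.5338 -0.1322] [ 0.5668 -0.1033]
0.236 20 [ 0.551  -0.1131  0.2387] [ 0.5341 -0.1278] [ 0.5672 -0.1044]
```

View pics/f.png

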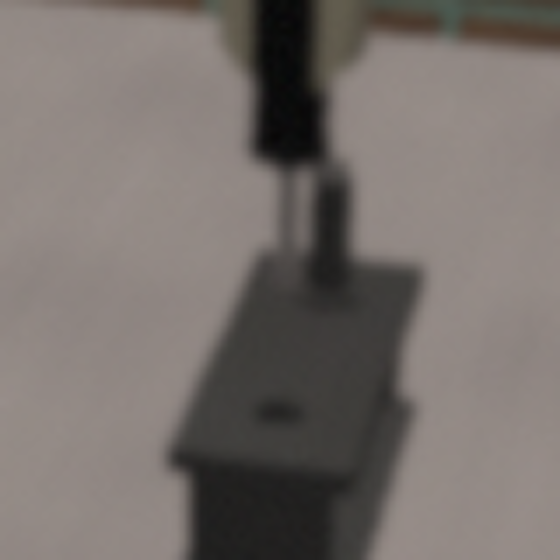

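The side view shows the driver lifted with its blade broad to the camera. The blade therefore lies along about -12°, which is along tool y. Refining the lock centre and slot angle by pixels:

```bash
python3 - <<'E'
from h import *
np.set_printoptions(precision=4,suppress=True)
s=12
for n,(r,c) in (("top",(210,234)),("side",(228,262))):
    fs=[];
    for i in range(4): p=vision.get_image(n); fs.append(p["frame"].astype(float).mean(2))
    f=np.mean(fs,0)
    # resample rectified to world plane z=.092, 0.25 mm/pixel, centre guess
    g=np.arange(-.03,.0301,.00025); gx,gy=np.meshgrid(g+.513,g+.0995,indexing='ij')
    T=np.array(p["cam_to_world"]); P=np.stack([gx,gy,np.full_like(gx,.092)],-1)
    C=(P-T[:3,3])@T[:3,:3]; C=C*[1,-1,-1]
    uv,_=cv2.projectPoints(C.reshape(-1,3),np.zeros(3),np.zeros(3),p["mtx"],np.array(p["distortion"]))
    uv=uv.reshape(*gx.shape,2).astype(np.float32)
    I=cv2.remap(f.astype(np.float32),uv[...,0],uv[...,1],cv2.INTER_CUBIC)
    cv2.imwrite(f"pics/r_{n}.png",cv2.resize(cv2.normalize(I[::-1,::-1],None,0,255,cv2.NORM_MINMAX),(400,400)))
    # template: ring dark 14.5..21 , head bright except slot angle
    best=[]
    gx0,gy0=gx-.513,gy-.0995
    for dx in np.arange(-.005,.0051,.0005):
      for dy in np.arange(-.005,.0051,.0005):
        X,Y=gx0-dx,gy0-dy; rr=np.hypot(X,Y)
        for a in (range(-30,55,3)):
            ar=np.radians(a); d=abs(-X*np.sin(ar)+Y*np.cos(ar))
            t=np.where(rr>.021,0.45,np.where(rr>.013,0,np.where(d<.0028,0,1.)))
            t=cv2.GaussianBlur(t.astype(np.float32),(0,0),5); m=rr<.025
            best.append((np.corrcoef(t[m],I[m])[0,1],.513+dx,.0995+dy,a))
    best.sort(reverse=True); print(n); [print(np.array(b)) for b in best[:4]]
a=cv2.imread("pics/r_top.png");b=cv2.imread("pics/r_side.png");cv2.imwrite("pics/r.png",np.hstack([a,b]))
plan((.5132,.0993,.26),150,-1)
E
```

```text
top
[ 0.9778  0.513   0.098  36.    ]
[ 0.9763  0.513   0.098  39.    ]
[ 0.9749  0.513   0.0975 36.    ]
[ 0.9738  0.513   0.098  33.    ]
side
[ 0.5558  0.514   0.099  45.    ]
[ 0.5547  0.514   0.0985 45.    ]
[ 0.5541  0.514   0.0995 45.    ]
[ 0.5534  0.5135  0.099  45.    ]
1.90 -0.78 0.06 -6.6 -1; 1.98 -0.56 0.06 -6.6 -1; 2.03 -0.33 0.06 -6.6 -1; 2.05 -0.10 0.06 -6.6 -1; 2.05 0.14 0.06 -6.6 -1
2.02 0.37 0.06 -6.6 -1; 1.96 0.60 0.06 -6.6 -1; 1.88 0.82 0.06 -6.6 -1; 1.78 1.03 0.06 -6.6 -1; 1.65 1.23 0.06 -6.6 -1
1.50 1.41 0.06 -6.6 -1[ WARN:0@0.903] global loadsave.cpp:1063 imwrite_ Unsupported depth image for selected encoder is fallbacked to CV_8U.
```

View pics/r.png

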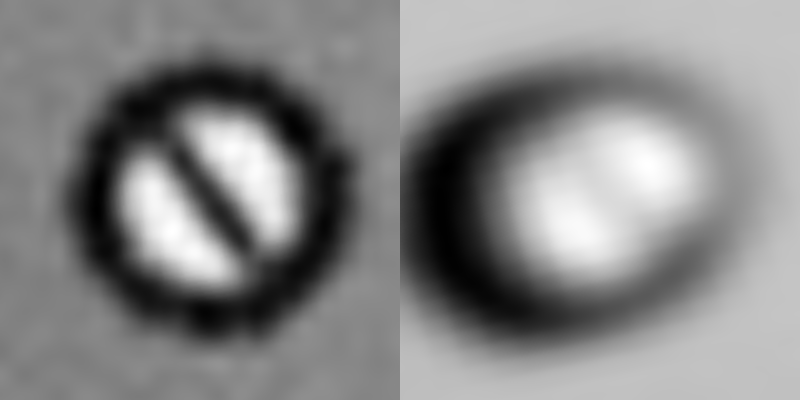

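Lock centre (0.513, 0.098), slot at 37°. Moving above it with the blade at about 57°, which is tool yaw 147°.

Call:
play_rows(increments="1.9 -0.8 0 -6.3 -1; 2 -0.6 0 -6.3 -1; 2 -0.3 0 -6.3 -1; 2 -0.1 0 -6.3 -1; 2 0.1 0 -6.3 -1")

```text
clock: 6.73
position: [0.5353, -0.0221, 0.2667]
ee_rot: [1.81, 2.567, -0.0]
force: [0.4, -0.1, -1.4]
width: 0.301
gripper_force: 40.0
```

Call:
play_rows(increments="2 0.4 0 -6.3 -1; 2 0.6 0 -6.3 -1; 1.9 0.8 0 -6.3 -1; 1.8 1 0 -6.3 -1; 1.7 1.2 0 -6.3 -1")

```text
clock: 7.15
position: [0.5193, 0.0799, 0.2667]
ee_rot: [1.046, 2.962, -0.0]
force: [-0.6, 0.1, -2.6]
width: 0.304
gripper_force: 40.0
```

Call:
play_rows(increments="1.3 1.2 0 -6.3 -1; 0 0 0 0 -1; 0 0 0 0 -1; 0 0 0 0 -1")

```text
clock: 7.48
position: [0.5172, 0.0958, 0.2666]
ee_rot: [0.893, 3.012, -0.001]
force: [-0.3, -0.4, -1.7]
width: 0.3
gripper_force: 40.0
```

```bash
python3 -c "
from h import *
s=arm.observe();print(s['position'],yawof(s),s['force'],s['ft_torque'],s['joints'],s['clock'])
plan((.5132,.0985,.22),147,-1)"
```

```text
[0.51721222 0.09577298 0.26656242] 146.98288632757274 [-0.31220798 -0.39810853 -1.69415941] [ 0.06819968 -0.14455013 -0.00022505] [ 0.26701286  0.32874962 -0.71673402  1.71020603  0.23103699  1.18943027
  0.48455039] 7.4833
0.24 0.01 2.33 -0.0 -1; 0.24 0.01 2.33 -0.0 -1
```

Call:
play_rows(increments="0.5 0 1.5 0 -1; 0 0 1.5 0 -1; 0 0 1.5 0 -1; 0 0 1.2 0 -1; 0 0 0.3 0 -1")

```text
clock: 7.9
position: [0.5122, 0.0974, 0.2048]
ee_rot: [-0.894, -3.009, 0.003]
force: [0.3, 0.3, -1.7]
width: 0.305
gripper_force: 40.0
```

Call:
play_rows(increments="0 0 0 0 -1; 0 0 0 0 -1; 0 0 0 0 -1")

```text
clock: 8.15
position: [0.5135, 0.0991, 0.2076]
ee_rot: [0.89, 3.012, 0.001]
force: [-1.0, -1.0, -1.9]
width: 0.305
gripper_force: 40.0
```

```bash
cat > st.py <<'E'
from h import *
np.set_printoptions(precision=4,suppress=True)
s=arm.observe();print(s['position'],"tip",s['position'][2]-.1067,"bladeyaw",yawof(s)-90,s['force'],s['ft_torque'],s['width']*92,s['clock'])
E
python3 st.py; python3 - <<'E'
from h import *
q=vision.get_image('side');save(q,'g.png',(180,260,222,302),7)
plan((.5132,.0985,.204),147,-1)
E
```

```text
[0.5135 0.0991 0.2076] tip 0.10087512532774072 bladeyaw 57.05746812576558 [-0.9815 -1.0438 -1.8737] [ 0.0278 -0.1076  0.0029] 28.079941502988657 8.15
-0.02 -0.07 0.36 0.1 -1
```

View pics/g.png

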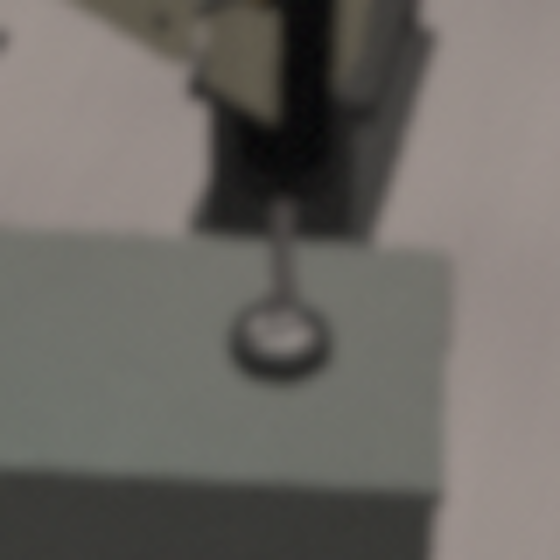

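The blade hangs just above the lock, centred in the side view at (280,290). Lowering gently.

Call:
play_rows(increments="0 -0.05 0.3 0 -1; 0 0 0.2 0 -1; 0 0 0.1 0 -1; 0 0 0.1 0 -1; 0 0 0 0 -1")

```text
clock: 8.62
position: [0.5125, 0.0988, 0.1995]
ee_rot: [-0.889, -3.013, 0.0]
force: [0.5, -0.1, -2.0]
width: 0.304
gripper_force: 40.0
```

Call:
play_rows(increments="0 0 0.1 0 -1; 0 0 0.05 0 -1; 0 0 0 0 -1; 0 0 0 0 -1")

```text
clock: 8.95
position: [0.5127, 0.0989, 0.1984]
ee_rot: [0.889, 3.013, 0.0]
force: [-0.5, -0.2, 1.5]
width: 0.303
gripper_force: 40.0
```

```bash
python3 st.py
```

```text
[0.5127 0.0989 0.1984] tip 0.0916853685963152 bladeyaw 57.11295371086584 [-0.4682 -0.1641  1.5008] [ 0.0727 -0.0514  0.0173] 27.91250064104187 8.95
```

Contact at about 3.4 N. Pressing slightly more and turning clockwise toward the slot.

Call:
play_rows(increments="0 0 0.1 0 -1; 0 0 0 1.5 -1; 0 0 0 1.5 -1; 0 0 0 1.5 -1; 0 0 0 0 -1")

```text
clock: 9.37
position: [0.5126, 0.099, 0.1973]
ee_rot: [1.011, 2.975, 0.0]
force: [-1.0, -0.2, 1.9]
width: 0.303
gripper_force: 40.0
```

Call:
play_rows(increments="0 0 0 1.5 -1; 0 0 0 1.5 -1; 0 0 0 1.5 -1; 0 0 0 0 -1")

```text
clock: 9.7
position: [0.5126, 0.0989, 0.1973]
ee_rot: [1.127, 2.933, 0.0]
force: [-0.5, 0.9, 2.4]
width: 0.303
gripper_force: 40.0
```

```bash
python3 st.py
```

```text
[0.5126 0.0989 0.1973] tip 0.09055528030447145 bladeyaw 47.97222323585456 [-0.505   0.875   2.3727] [ 0.3031  0.198  -0.0186] 27.84284651435464 9.7
```

Call:
play_rows(increments="0 0 0 1.5 -1; 0 0 0 1.5 -1; 0 0 0 0 -1")

```text
clock: 9.95
position: [0.5126, 0.0989, 0.1972]
ee_rot: [1.203, 2.902, 0.0]
force: [-0.8, 0.1, 1.1]
width: 0.297
gripper_force: 40.0
```

Call:
play_rows(increments="0 0 0 1.5 -1; 0 0 0 1.5 -1; 0 0 0 0 -1")

```text
clock: 10.2
position: [0.5126, 0.0988, 0.1973]
ee_rot: [1.279, 2.869, 0.0]
force: [-0.3, 1.2, 1.1]
width: 0.299
gripper_force: 40.0
```

Call:
play_rows(increments="0 0 0 1.5 -1; 0 0 0 1.5 -1; 0 0 0 0 -1")

```text
clock: 10.45
position: [0.5125, 0.0984, 0.1969]
ee_rot: [-1.354, -2.835, 0.001]
force: [-0.2, 0.4, -2.6]
width: 0.304
gripper_force: 40.0
```

```bash
python3 st.py
```

```text
[0.5125 0.0984 0.1969] tip 0.09022719732166294 bladeyaw 38.950908657104634 [-0.1879  0.3823 -2.5846] [-0.0217 -0.1604 -0.0199] 28.003820811850268 10.45
```

The force fell to zero, so the blade has found the slot at about 39°. Lowering it in.

Call:
play_rows(increments="0 0 0.1 0.7 -1; 0 0 0.1 0.7 -1; 0 0 0 0 -1")

```text
clock: 10.7
position: [0.5125, 0.0987, 0.1949]
ee_rot: [-1.386, -2.819, 0.001]
force: [-0.4, -1.1, -1.7]
width: 0.306
gripper_force: 40.0
```

Call:
play_rows(increments="0 0 0.1 0 -1; 0 0 0.05 0 -1; 0 0 0 0 -1; 0 0 0 0 -1")

```text
clock: 11.03
position: [0.5126, 0.0987, 0.1936]
ee_rot: [-1.384, -2.82, 0.0]
force: [-0.4, 0.1, -1.5]
width: 0.303
gripper_force: 40.0
```

```bash
python3 st.py
```

```text
[0.5126 0.0987 0.1936] tip 0.08694997226490185 bladeyaw 37.71205349235892 [-0.3724  0.1026 -1.5005] [-0.1023 -0.1764 -0.0524] 27.873555663797237 11.0333
```

Call:
play_rows(increments="0 0 0 2 -1; 0 0 0 2 -1; 0 0 0 2 -1; 0 0 0 2 -1; 0 0 0 2 -1")

```text
clock: 11.45
position: [0.5127, 0.0983, 0.1937]
ee_rot: [1.627, 2.687, -0.001]
force: [1.4, -2.2, -1.6]
width: 0.306
gripper_force: 40.0
```

Call:
play_rows(increments="0 0 0 2 -1; 0 0 0 2 -1; 0 0 0 2 -1; 0 0 0 2 -1; 0 0 0 2 -1")

```text
clock: 11.87
position: [0.5129, 0.0978, 0.1937]
ee_rot: [1.855, 2.534, -0.001]
force: [1.3, -2.8, -2.5]
width: 0.3
gripper_force: 40.0
```

```bash
python3 st.py
```

```text
[0.5129 0.0978 0.1937] tip 0.08699949748502127 bladeyaw 17.58544654504189 [ 1.2643 -2.7607 -2.4905] [-0.8907 -0.4888  0.0904] 27.593052859912415 11.8667
```

Call:
play_rows(increments="-0.1 0 0 0 -1; 0 0 0 0 -1; 0 0 0 0 -1")

```text
clock: 12.12
position: [0.5129, 0.0977, 0.1937]
ee_rot: [1.851, 2.538, -0.0]
force: [-0.1, -1.5, -2.3]
width: 0.303
gripper_force: 40.0
```

```bash
python3 st.py
```

```text
[0.5129 0.0977 0.1937] tip 0.08700957897100313 bladeyaw 17.77613477395498 [-0.1275 -1.4845 -2.3024] [-0.6595 -0.315   0.0005] 27.900290195316412 12.1167
```

Call:
play_rows(increments="0 0 0 2 -1; 0 0 0 2 -1; 0 0 0 2 -1; 0 0 0 2 -1; 0 0 0 2 -1")

```text
clock: 12.53
position: [0.5129, 0.0977, 0.1937]
ee_rot: [2.068, 2.365, -0.0]
force: [1.2, -1.8, -1.8]
width: 0.303
gripper_force: 40.0
```

```bash
python3 st.py
```

```text
[0.5129 0.0977 0.1937] tip 0.08698236135205044 bladeyaw 7.671588260393236 [ 1.1581 -1.7565 -1.7664] [-0.5875 -0.2451  0.035 ] 27.917789609808036 12.5333
```

Call:
play_rows(increments="-0.05 0.05 0 2 -1; 0 0 0 2 -1; 0 0 0 2 -1; 0 0 0 2 -1; 0 0 0 2 -1")

```text
clock: 12.95
position: [0.5131, 0.0977, 0.1936]
ee_rot: [-2.265, -2.176, 0.001]
force: [-0.5, -0.9, -2.2]
width: 0.307
gripper_force: 40.0
```

```bash
python3 st.py
```

```text
[0.5131 0.0977 0.1936] tip 0.08694148806536457 bladeyaw -2.3121242017508337 [-0.5451 -0.8546 -2.1782] [-0.255   0.2033  0.0841] 28.286665095099842 12.95
```

Call:
play_rows(increments="0 0 0 2 -1; 0 0 0 2 -1; 0 0 0 2 -1; 0 0 0 2 -1; 0 0 0 2 -1")

```text
clock: 13.37
position: [0.513, 0.0978, 0.1936]
ee_rot: [-2.446, -1.97, 0.001]
force: [-1.4, -0.0, -1.4]
width: 0.305
gripper_force: 40.0
```

```bash
python3 st.py
```

```text
[0.513  0.0978 0.1936] tip 0.0869454155287293 bladeyaw -12.308663372544544 [-1.3772 -0.0343 -1.4055] [-0.2022  0.1565  0.067 ] 28.060707261134006 13.3667
```

Call:
play_rows(increments="0 0 0 2 -1; 0 0 0 2 -1; 0 0 0 2 -1; 0 0 0 2 -1; 0 0 0 2 -1")

```text
clock: 13.78
position: [0.513, 0.0979, 0.1937]
ee_rot: [-2.608, -1.75, 0.001]
force: [-2.1, 0.5, -0.9]
width: 0.303
gripper_force: 40.0
```

```bash
python3 st.py
```

```text
[0.513  0.0979 0.1937] tip 0.0869683369966588 bladeyaw -22.297468385558986 [-2.0883  0.5104 -0.9483] [-0.063   0.2255  0.0802] 27.90931844525273 13.7833
```

Call:
play_rows(increments="0 0 0 2 -1; 0 0 0 2 -1; 0 0 0 2 -1; 0 0 0 2 -1; 0 0 0 2 -1")

```text
clock: 14.2
position: [0.513, 0.098, 0.1936]
ee_rot: [-2.751, -1.516, 0.001]
force: [0.5, 0.4, -1.5]
width: 0.303
gripper_force: 40.0
```

```bash
python3 st.py
```

```text
[0.513  0.098  0.1936] tip 0.08694736722398445 bladeyaw -32.298445534206486 [ 0.4841  0.435  -1.5082] [0.0222 0.2085 0.0547] 27.874710662842933 14.2
```

Call:
play_rows(increments="0 0 0 1 -1; 0 0 0 1 -1; 0 0 0 1 -1")

```text
clock: 14.45
position: [0.5131, 0.098, 0.1937]
ee_rot: [-2.79, -1.443, 0.001]
force: [-1.7, 1.2, -0.6]
width: 0.305
gripper_force: 40.0
```

```bash
python3 st.py
```

```text
[0.5131 0.098  0.1937] tip 0.08696468257745933 bladeyaw -35.28488022078133 [-1.6779  1.1587 -0.5715] [0.4273 0.4759 0.0766] 28.05609505530777 14.45
```

Call:
play_rows(increments="0 0 0 1 -1; 0 0 0 1 -1; 0 0 0 1 -1")

```text
clock: 14.7
position: [0.5131, 0.0979, 0.1936]
ee_rot: [-2.827, -1.368, 0.0]
force: [-1.5, 1.6, -0.5]
width: 0.307
gripper_force: 40.0
```

```bash
python3 st.py
```

```text
[0.5131 0.0979 0.1936] tip 0.08694359343471496 bladeyaw -38.34992932049757 [-1.5308  1.6423 -0.499 ] [0.6762 0.6617 0.0263] 28.23960664019797 14.7
```

Now near the earliest possible stop. I'll drop the grip to 10 N so the pads yield like a torque limiter, then continue in small steps.

Call:
play_rows(increments="0 0 0 0 -1; 0 0 0 0 -1; 0 0 0 0.7 -1; 0 0 0 0.7 -1; 0 0 0 0.6 -1", grip_force=10)

```text
clock: 15.12
position: [0.5133, 0.0976, 0.1937]
ee_rot: [-2.851, -1.319, 0.0]
force: [-3.1, 2.9, -2.2]
width: 0.303
gripper_force: 10.0
```

```bash
python3 st.py
```

```text
[0.5133 0.0976 0.1937] tip 0.08698935999703149 bladeyaw -40.3504651535133 [-3.1127  2.8518 -2.2037] [0.923 0.894 0.062] 27.866524573733233 15.1167
```

Call:
play_rows(increments="0 0 0 0.7 -1; 0 0 0 0.7 -1; 0 0 0 0.6 -1")

```text
clock: 15.37
position: [0.5134, 0.0975, 0.1937]
ee_rot: [-2.874, -1.269, 0.0]
force: [-3.0, 3.1, -0.4]
width: 0.304
gripper_force: 10.0
```

```bash
python3 st.py
```

```text
[0.5134 0.0975 0.1937] tip 0.08702134660921858 bladeyaw -42.35721397243197 [-2.9687  3.0837 -0.4462] [0.9087 0.9295 0.0561] 28.009245025918432 15.3667
```

Call:
play_rows(increments="0 -0.06 0 0 -1; 0 0 0 0 -1; 0 0 0 0 -1")

```text
clock: 15.62
position: [0.5132, 0.0977, 0.1937]
ee_rot: [2.873, 1.27, 0.0]
force: [-1.6, 1.8, -1.9]
width: 0.306
gripper_force: 10.0
```

```bash
python3 st.py
```

```text
[0.5132 0.0977 0.1937] tip 0.08703944905793422 bladeyaw -42.28911861616662 [-1.5544  1.8219 -1.9136] [0.6441 0.5972 0.0743] 28.150134110219593 15.6167
```

Call:
play_rows(increments="0 0 0 0.7 -1; 0 0 0 0.7 -1; 0 0 0 0.6 -1")

```text
clock: 15.87
position: [0.5131, 0.0978, 0.1937]
ee_rot: [2.896, 1.218, 0.0]
force: [-1.1, 1.4, -1.4]
width: 0.305
gripper_force: 10.0
```

```bash
python3 st.py
```

```text
[0.5131 0.0978 0.1937] tip 0.08701695428885813 bladeyaw -44.36894669155284 [-1.063   1.4278 -1.413 ] [0.641  0.5343 0.1183] 28.087066912139612 15.8667
```

Call:
play_rows(increments="0 -0.04 0 0 -1; 0 0 0 0 -1; 0 0 0 0 -1")

```text
clock: 16.12
position: [0.5129, 0.0979, 0.1938]
ee_rot: [2.895, 1.22, 0.0]
force: [-1.0, 1.3, -1.6]
width: 0.305
gripper_force: 10.0
```

```bash
python3 st.py
```

```text
[0.5129 0.0979 0.1938] tip 0.08706460667438216 bladeyaw -44.29059170516281 [-0.9608  1.2885 -1.6234] [0.3254 0.2014 0.0692] 28.045398002834226 16.1167
```

Call:
play_rows(increments="0 0 0 0 -1")

```text
clock: 16.2
position: [0.5129, 0.0979, 0.1938]
ee_rot: [2.895, 1.22, 0.0]
force: [-0.7, 0.8, -2.7]
width: 0.304
gripper_force: 10.0
```

```bash
python3 st.py
```

```text
[0.5129 0.0979 0.1938] tip 0.08706148788303668 bladeyaw -44.29356938298055 [-0.7204  0.8429 -2.7107] [ 0.2414  0.0715 -0.0104] 27.980797923300962 16.2
```

```bash
cat > av.py <<'E'
from h import *
np.set_printoptions(precision=3,suppress=True)
L=[]
for i in range(5):
    s=arm.observe(); L.append(np.r_[s['force'],s['ft_torque'],s['width']*92,yawof(s)-90]); vision.get_image("side")
L=np.array(L); print(L.mean(0),"tz",L[:,5],s['position'],s['clock'])
E
python3 av.py
```

```text
[ -0.078   0.685  -2.603   0.238   0.062   0.048  28.132 -44.295] tz [-0.01   0.07   0.033  0.07   0.076] [0.513 0.098 0.194] 16.4
```

Call:
play_rows(increments="0 0 0 0.7 -1; 0 0 0 0.7 -1; 0 0 0 0.6 -1")

```text
clock: 16.7
position: [0.5129, 0.098, 0.1938]
ee_rot: [2.916, 1.167, 0.0]
force: [-0.1, -0.1, -3.5]
width: 0.304
gripper_force: 10.0
```

```bash
python3 av.py
```

```text
[  0.355   0.153  -2.904   0.015  -0.141   0.068  28.022 -46.342] tz [0.093 0.064 0.034 0.102 0.046] [0.513 0.098 0.194] 16.9
```

Call:
play_rows(increments="0 0 0 0.7 -1; 0 0 0 0.7 -1; 0 0 0 0.6 -1")

```text
clock: 17.2
position: [0.5128, 0.0981, 0.1937]
ee_rot: [2.936, 1.116, 0.0]
force: [-0.2, -0.3, -2.9]
width: 0.309
gripper_force: 10.0
```

```bash
python3 av.py
```

```text
[  0.723  -0.063  -2.494  -0.069  -0.29    0.059  28.042 -48.338] tz [0.06  0.066 0.06  0.083 0.027] [0.513 0.098 0.194] 17.4
```

Call:
play_rows(increments="0 0 0 0.7 -1; 0 0 0 0.7 -1; 0 0 0 0 -1")

```text
clock: 17.7
position: [0.5128, 0.0981, 0.1938]
ee_rot: [2.95, 1.081, 0.0]
force: [0.0, 0.4, -3.1]
width: 0.303
gripper_force: 10.0
```

```bash
python3 av.py
```

```text
[  0.642  -0.336  -2.384  -0.158  -0.35    0.04   27.865 -49.705] tz [0.035 0.051 0.044 0.016 0.055] [0.513 0.098 0.194] 17.9
```

Call:
play_rows(increments="0 0 0 0.7 -1; 0 0 0 0.7 -1; 0 0 0 0 -1")

```text
clock: 18.2
position: [0.5128, 0.0981, 0.1937]
ee_rot: [2.963, 1.044, 0.0]
force: [1.6, -0.6, -2.6]
width: 0.304
gripper_force: 10.0
```

```bash
python3 av.py
```

```text
[  0.977  -0.237  -2.048  -0.145  -0.42    0.055  27.903 -51.106] tz [0.08  0.053 0.052 0.046 0.046] [0.513 0.098 0.194] 18.4
```

Call:
play_rows(increments="0 0 0 0.7 -1; 0 0 0 0.7 -1; 0 0 0 0 -1")

```text
clock: 18.7
position: [0.5127, 0.0982, 0.1937]
ee_rot: [2.975, 1.008, 0.0]
force: [1.0, -0.4, -3.0]
width: 0.306
gripper_force: 10.0
```

```bash
python3 av.py
```

```text
[  1.113  -0.465  -2.154  -0.147  -0.448   0.075  28.107 -52.506] tz [0.102 0.057 0.11  0.079 0.028] [0.513 0.098 0.194] 18.9
```

Call:
play_rows(increments="0 0 0 0.5 -1; 0 0 0 0.5 -1; 0 0 0 0 -1")

```text
clock: 19.2
position: [0.5127, 0.0981, 0.1937]
ee_rot: [2.984, 0.983, 0.0]
force: [1.5, -0.3, -2.5]
width: 0.303
gripper_force: 10.0
```

```bash
python3 av.py
```

```text
[  1.298  -0.044  -2.256  -0.135  -0.476   0.067  28.051 -53.5  ] tz [0.051 0.076 0.058 0.084 0.068] [0.513 0.098 0.194] 19.4
```

Call:
play_rows(increments="0 0 0 0.5 -1; 0 0 0 0.5 -1; 0 0 0 0 -1")

```text
clock: 19.7
position: [0.5127, 0.0982, 0.1937]
ee_rot: [2.992, 0.957, 0.0]
force: [0.7, -0.9, -2.3]
width: 0.306
gripper_force: 10.0
```

```bash
python3 av.py
```

```text
[  1.565  -0.791  -1.998  -0.094  -0.476   0.055  27.999 -54.499] tz [0.077 0.074 0.014 0.012 0.099] [0.513 0.098 0.194] 19.9
```

Call:
play_rows(increments="0 0 0 0.6 -1; 0 0 0 0.6 -1; 0 0 0 0 -1")

```text
clock: 20.2
position: [0.5127, 0.0982, 0.1937]
ee_rot: [-3.002, -0.925, -0.0]
force: [1.8, -0.1, -1.6]
width: 0.303
gripper_force: 10.0
```

```bash
python3 av.py
```

```text
[  1.387  -0.227  -2.006  -0.052  -0.477   0.051  27.961 -55.703] tz [0.03  0.096 0.057 0.048 0.026] [0.513 0.098 0.194] 20.4
```

Call:
play_rows(increments="0 0 0 0.6 -1; 0 0 0 0.6 -1; 0 0 0 0 -1")

```text
clock: 20.7
position: [0.5127, 0.0982, 0.1937]
ee_rot: [3.012, 0.894, 0.0]
force: [2.3, -0.0, -1.8]
width: 0.306
gripper_force: 10.0
```

```bash
python3 av.py
```

```text
[  1.735  -0.003  -1.934   0.018  -0.494   0.047  28.191 -56.901] tz [ 0.11   0.056  0.011  0.078 -0.02 ] [0.513 0.098 0.194] 20.9
```

Call:
play_rows(increments="0 0 0 0.6 -1; 0 0 0 0.6 -1; 0 0 0 0 -1")

```text
clock: 21.2
position: [0.5127, 0.0982, 0.1937]
ee_rot: [-3.021, -0.862, 0.0]
force: [0.9, 0.3, -1.4]
width: 0.303
gripper_force: 10.0
```

```bash
python3 av.py
```

```text
[  1.554   0.326  -1.758   0.018  -0.46    0.061  27.953 -58.103] tz [0.051 0.107 0.072 0.031 0.042] [0.513 0.098 0.194] 21.4
```

Call:
play_rows(increments="0 0 0 0.6 -1; 0 0 0 0.6 -1; 0 0 0 0 -1")

```text
clock: 21.7
position: [0.5127, 0.0982, 0.1937]
ee_rot: [3.03, 0.83, 0.0]
force: [0.4, 0.4, -1.3]
width: 0.302
gripper_force: 10.0
```

```bash
python3 av.py
```

```text
[  0.885   0.485  -1.511   0.064  -0.445   0.083  27.909 -59.302] tz [0.05  0.088 0.111 0.112 0.052] [0.513 0.098 0.194] 21.9
```

Call:
play_rows(increments="0 0 0 0.6 -1; 0 0 0 0.6 -1; 0 0 0 0 -1")

```text
clock: 22.2
position: [0.5127, 0.0981, 0.1937]
ee_rot: [3.038, 0.799, -0.0]
force: [1.3, 0.2, -1.9]
width: 0.3
gripper_force: 10.0
```

```bash
python3 av.py
```

```text
[  1.325   0.251  -1.65    0.108  -0.447   0.036  27.92  -60.503] tz [ 0.06  -0.014  0.083  0.035  0.018] [0.513 0.098 0.194] 22.4
```

Call:
play_rows(increments="0 0 0 0.6 -1; 0 0 0 0.6 -1; 0 0 0 0 -1")

```text
clock: 22.7
position: [0.5127, 0.0982, 0.1937]
ee_rot: [3.047, 0.767, 0.0]
force: [1.3, -0.0, -1.8]
width: 0.306
gripper_force: 10.0
```

```bash
python3 av.py
```

```text
[  1.029   0.197  -1.674   0.146  -0.435   0.059  28.141 -61.702] tz [0.033 0.037 0.075 0.074 0.077] [0.513 0.098 0.194] 22.9
```

Call:
play_rows(increments="0 0 0 0.5 -1; 0 0 0 0.5 -1; 0 0 0 0 -1")

```text
clock: 23.2
position: [0.5127, 0.0982, 0.1937]
ee_rot: [-3.053, -0.74, -0.0]
force: [0.9, 1.2, -1.5]
width: 0.307
gripper_force: 10.0
```

```bash
python3 av.py
```

```text
[  0.938   1.041  -1.441   0.198  -0.405   0.08   28.099 -62.699] tz [0.021 0.082 0.099 0.13  0.069] [0.513 0.098 0.194] 23.4
```

Call:
play_rows(increments="0 0 0 0.5 -1; 0 0 0 0.5 -1; 0 0 0 0 -1")

```text
clock: 23.7
position: [0.5127, 0.0982, 0.1937]
ee_rot: [3.059, 0.714, 0.0]
force: [0.8, 0.1, -1.5]
width: 0.301
gripper_force: 10.0
```

```bash
python3 av.py
```

```text
[  1.004   1.001  -1.582   0.239  -0.386   0.046  27.817 -63.7  ] tz [0.023 0.005 0.038 0.085 0.081] [0.513 0.098 0.194] 23.9
```

Call:
play_rows(increments="0 0 0 0.5 -1; 0 0 0 0.5 -1; 0 0 0 0 -1")

```text
clock: 24.2
position: [0.5127, 0.0981, 0.1937]
ee_rot: [-3.066, -0.687, -0.0]
force: [2.2, 0.8, -1.0]
width: 0.306
gripper_force: 10.0
```

```bash
python3 av.py
```

```text
[  1.136   0.608  -1.493   0.273  -0.378   0.065  27.917 -64.701] tz [0.042 0.05  0.082 0.074 0.077] [0.513 0.098 0.194] 24.4
```

Call:
play_rows(increments="0 0 0 0.5 -1; 0 0 0 0.5 -1; 0 0 0 0 -1")

```text
clock: 24.7
position: [0.5127, 0.0982, 0.1937]
ee_rot: [-3.071, -0.66, -0.0]
force: [0.5, 1.3, -0.7]
width: 0.305
gripper_force: 10.0
```

```bash
python3 av.py
```

```text
[  1.031   1.03   -1.161   0.324  -0.382   0.048  27.974 -65.699] tz [0.055 0.022 0.015 0.063 0.083] [0.513 0.098 0.194] 24.9
```

Call:
play_rows(increments="0 0 0 0.5 -1; 0 0 0 0.5 -1; 0 0 0 0 -1")

```text
clock: 25.2
position: [0.5127, 0.0981, 0.1937]
ee_rot: [3.077, 0.633, 0.0]
force: [1.4, 0.6, -1.9]
width: 0.305
gripper_force: 10.0
```

```bash
python3 av.py
```

```text
[  1.05    1.256  -1.537   0.322  -0.319   0.103  28.152 -66.701] tz [0.07  0.124 0.09  0.1   0.13 ] [0.513 0.098 0.194] 25.4
```

Call:
play_rows(increments="0 0 0 0.5 -1; 0 0 0 0.5 -1; 0 0 0 0 -1")

```text
clock: 25.7
position: [0.5127, 0.0981, 0.1937]
ee_rot: [3.082, 0.606, -0.0]
force: [-0.7, 0.9, -1.4]
width: 0.308
gripper_force: 10.0
```

```bash
python3 av.py
```

```text
[  0.204   0.835  -1.385   0.403  -0.31    0.114  28.178 -67.697] tz [0.113 0.137 0.141 0.09  0.088] [0.513 0.098 0.194] 25.9
```

```bash
python3 av.py
```

```text
[  1.066   1.563  -1.677   0.394  -0.277   0.114  28.023 -67.686] tz [0.063 0.143 0.111 0.145 0.107] [0.513 0.098 0.194] 26.15
```

Call:
play_rows(increments="0 0 0 0.4 -1; 0 0 0 0 -1")

```text
clock: 26.37
position: [0.5127, 0.0981, 0.1937]
ee_rot: [3.085, 0.596, -0.0]
force: [0.6, 1.2, -1.5]
width: 0.304
gripper_force: 10.0
```

```bash
python3 av.py
```

```text
[  0.827   0.906  -1.813   0.425  -0.296   0.112  27.838 -68.098] tz [0.123 0.13  0.118 0.088 0.1  ] [0.513 0.098 0.194] 26.5667
```

The torque plateaued at about 0.113 N m, against 0.06 while turning, so the lock is home against its stop. Unwinding a few degrees inside the slot's play, then lifting out.

Call:
play_rows(increments="0 0 0 -2 -1; 0 0 0 -2 -1; 0 0 0 -2 -1; 0 0 0 -1 -1; 0 0 0 0 -1")

```text
clock: 27.03
position: [0.5126, 0.098, 0.1936]
ee_rot: [-3.042, -0.785, 0.001]
force: [-0.0, 1.3, -1.3]
width: 0.306
gripper_force: 10.0
```

Call:
play_rows(increments="0 0 0 0 -1; 0 0 0 0 -1; 0 0 0 0 -1", grip_force=30)

```text
clock: 27.28
position: [0.5126, 0.098, 0.1937]
ee_rot: [3.042, 0.783, -0.0]
force: [0.4, -0.2, -1.7]
width: 0.298
gripper_force: 30.0
```

```bash
python3 av.py
```

```text
[  0.349   0.581  -1.727   0.255  -0.126   0.023  27.901 -61.113] tz [-0.007  0.021  0.028  0.01   0.061] [0.513 0.098 0.194] 27.4833
```

Call:
play_rows(increments="0 0 -0.3 0 -1; 0 0 -0.5 0 -1; 0 0 -1 0 -1; 0 0 -2 0 -1; 0 0 -2 0 -1")

```text
clock: 27.95
position: [0.5122, 0.0978, 0.2527]
ee_rot: [3.042, 0.784, -0.002]
force: [-0.2, -1.0, -1.3]
width: 0.301
gripper_force: 30.0
```

Call:
play_rows(increments="0 0 -1.7 0 -1; 0 0 0 0 -1; 0 0 0 0 -1")

```text
clock: 28.2
position: [0.5132, 0.0981, 0.27]
ee_rot: [3.042, 0.784, 0.004]
force: [-0.2, -0.3, -2.3]
width: 0.306
gripper_force: 30.0
```

```bash
python3 st.py; python3 - <<'E'
from h import *
q=vision.get_image('side')
f=[cv2.resize(q['frame'][200:250,235:290,::-1],(550,500),interpolation=cv2.INTER_CUBIC)]
cv2.imwrite('pics/k.png',f[0])
s=arm.observe(); print(s['joints'])
plan((.5532,-.1232,.2667),78,-1)
E
```

```text
[0.5132 0.0981 0.27  ] tip 0.16326378716867018 bladeyaw -61.10435197005548 [-0.2467 -0.2563 -2.3444] [-0.0088  0.018   0.0452] 28.161390443862654 28.2
[-0.08041678  0.25083004 -0.26237088  1.74291797  0.07069959  1.15679687
 -1.42980567]
-0.89 2.67 0.03 -6.1 -1; -1.17 2.55 0.03 -6.1 -1; -1.44 2.41 0.03 -6.1 -1; -1.69 2.25 0.03 -6.1 -1; -1.92 2.05 0.03 -6.1 -1
-2.13 1.84 0.03 -6.1 -1; -2.31 1.60 0.03 -6.1 -1; -2.47 1.34 0.03 -6.1 -1
```

View pics/k.png

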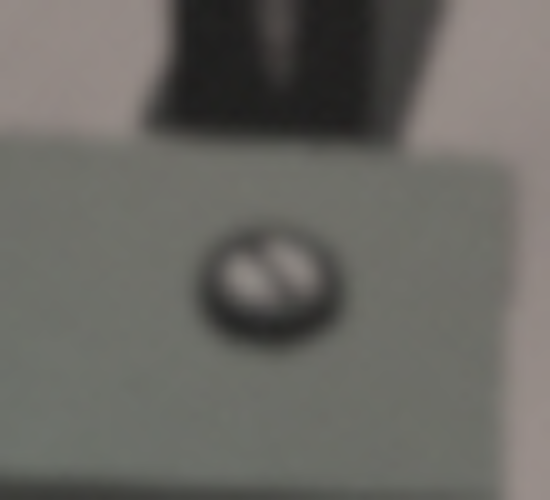

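The side view shows the slot in the lock turned. Now back to the stand.

Call:
play_rows(increments="-0.9 2.7 0 -6.1 -1; -1.2 2.6 0 -6.1 -1; -1.4 2.4 0 -6.1 -1; -1.7 2.2 0 -6.1 -1; -1.9 2 0 -6.1 -1")

```text
clock: 28.67
position: [0.5367, -0.0414, 0.2675]
ee_rot: [-2.724, -1.564, 0.003]
force: [0.2, 0.1, -1.6]
width: 0.308
gripper_force: 30.0
```

Call:
play_rows(increments="-2.1 1.8 0 -6.1 -1; -2.3 1.6 0 -6.1 -1; -2.5 1.3 0 -6.1 -1; 0 0 0 0 -1; 0 0 0 0 -1")

```text
clock: 29.08
position: [0.5509, -0.1248, 0.2671]
ee_rot: [-2.449, -1.965, 0.003]
force: [1.0, 1.2, -2.6]
width: 0.3
gripper_force: 30.0
```

```bash
python3 st.py; python3 - <<'E'
from h import *
plan((.5532,-.1232,.2667),77.9,-1)
p=vision.get_image("top"); f=p["frame"].astype(np.float32).mean(2)
g=np.arange(-.025,.0251,.00025); X,Y=np.meshgrid(g,g,indexing='ij')
T=np.array(p["cam_to_world"]); P=np.stack([X+.513,Y+.098,np.full_like(X,.092)],-1)
C=(P-T[:3,3])@T[:3,:3]*[1,-1,-1]
uv,_=cv2.projectPoints(C.reshape(-1,3),np.zeros(3),np.zeros(3),p["mtx"],np.array(p["distortion"]))
uv=uv.reshape(*X.shape,2).astype(np.float32); I=cv2.remap(f,uv[...,0],uv[...,1],cv2.INTER_CUBIC)
rr=np.hypot(X,Y);b=[]
for a in range(-90,90,2):
    ar=np.radians(a); d=abs(-X*np.sin(ar)+Y*np.cos(ar))
    t=cv2.GaussianBlur(np.where(rr>.021,.45,np.where(rr>.013,0,np.where(d<.0028,0,1.))).astype(np.float32),(0,0),5)
    b.append((np.corrcoef(t[rr<.024],I[rr<.024])[0,1],a))
print(sorted(b)[-3:])
E
```

```text
[ 0.5509 -0.1248  0.2671] tip 0.16042826741879856 bladeyaw -12.528959121225881 [ 0.9825  1.1816 -2.5923] [-0.0042 -0.0726  0.0102] 27.634258991212032 29.0833
0.21 0.19 0.04 -0.4 -1
[(np.float64(0.971272697000951), -48), (np.float64(0.9729575420638467), -52), (np.float64(0.9734386306771533), -50)]
```

The slot moved from 37° to -50°, about 87° of travel, which is consistent with fully home. Aligning over the hole.

Call:
play_rows(increments="0.2 0.2 0 -0.4 -1; 0 0 0 0 -1; 0 0 0 0 -1")

```text
clock: 29.38
position: [0.5543, -0.1196, 0.2686]
ee_rot: [-2.437, -1.981, -0.0]
force: [0.4, -0.1, -1.2]
width: 0.305
gripper_force: 30.0
```

```bash
python3 st.py; python3 - <<'E'
from h import *
plan((.5532,-.1232,.2667),77.9,-1)
E
```

```text
[ 0.5543 -0.1196  0.2686] tip 0.16190903655267053 bladeyaw -11.786750504413533 [ 0.372  -0.078  -1.1588] [-0.0055 -0.0576 -0.0148] 28.039109860316074 29.3833
-0.38 -0.03 0.19 0.3 -1
```

Call:
play_rows(increments="-0.35 -0.05 0.2 0.2 -1; 0 0 0 0 -1; 0 0 0 0 -1; 0 0 0 0 -1")

```text
clock: 29.72
position: [0.5529, -0.1243, 0.2667]
ee_rot: [2.443, 1.975, -0.0]
force: [-0.8, 0.4, -1.7]
width: 0.307
gripper_force: 30.0
```

```bash
python3 st.py; python3 - <<'E'
from h import *
plan((.5532,-.1232,.2667),77.9,-1)
E
```

```text
[ 0.5529 -0.1243  0.2667] tip 0.16003990115713118 bladeyaw -12.096445699088946 [-0.8446  0.3937 -1.6881] [-0.0184 -0.0182  0.0378] 28.25190589157111 29.7167
0.11 0.01 0.00 0.0 -1
```

Call:
play_rows(increments="0.1 0 1 0 -1; 0 0 2 0 -1; 0 0 2 0 -1; 0 0 1 0 -1; 0 0 0.5 0 -1")

```text
clock: 30.13
position: [0.5521, -0.1232, 0.1996]
ee_rot: [-2.441, -1.974, 0.003]
force: [0.2, 0.1, -1.8]
width: 0.304
gripper_force: 30.0
```

```bash
python3 st.py
```

```text
[ 0.5521 -0.1232  0.1996] tip 0.09293506140958908 bladeyaw -12.082818662734624 [ 0.2007  0.0854 -1.7597] [-0.0186 -0.0796  0.015 ] 27.981103725015306 30.1333
```

Call:
play_rows(increments="0 0 1 0 -1; 0 0 1.5 0 -1; 0 0 1.5 0 -1; 0 0 1 0 -1; 0 0 0.5 0 -1")

```text
clock: 30.55
position: [0.5528, -0.1233, 0.1456]
ee_rot: [-2.442, -1.975, 0.001]
force: [0.5, 1.1, -2.0]
width: 0.304
gripper_force: 30.0
```

```bash
python3 st.py
```

```text
[ 0.5528 -0.1233  0.1456] tip 0.038859507802082485 bladeyaw -12.086104633412447 [ 0.4643  1.1037 -2.0016] [-0.0256 -0.0576  0.0035] 27.973492064495396 30.55
```

Call:
play_rows(increments="0 0 0.8 0 -1; 0 0 0.6 0 -1; 0 0 0.3 0 -1; 0 0 0.1 0 -1; 0 0 0 0 -1")

```text
clock: 30.97
position: [0.5532, -0.1233, 0.1287]
ee_rot: [2.443, 1.975, 0.0]
force: [-1.4, 0.6, -1.5]
width: 0.304
gripper_force: 30.0
```

```bash
python3 st.py
```

```text
[ 0.5532 -0.1233  0.1287] tip 0.02204603833166975 bladeyaw -12.087701845263794 [-1.4206  0.6086 -1.4721] [-0.0228 -0.0933  0.0237] 27.945764337119982 30.9667
```

Call:
play_rows(increments="0 0 0.05 0 -1; 0 0 0 0 -1; 0 0 0 0 -1")

```text
clock: 31.22
position: [0.5534, -0.1234, 0.1286]
ee_rot: [2.443, 1.975, 0.001]
force: [-0.3, -0.3, -2.3]
width: 0.304
gripper_force: 30.0
```

```bash
python3 st.py
```

```text
[ 0.5534 -0.1234  0.1286] tip 0.021871030924296583 bladeyaw -12.093143112410985 [-0.3375 -0.2818 -2.32  ] [ 0.0508 -0.096  -0.0062] 27.944752271677274 31.2167
```

Call:
play_rows(increments="0 0 0.1 0 -1; 0 0 0 0 -1; 0 0 0 0 -1")

```text
clock: 31.47
position: [0.5532, -0.1234, 0.1273]
ee_rot: [2.443, 1.975, 0.0]
force: [-0.2, -0.0, -2.5]
width: 0.305
gripper_force: 30.0
```

```bash
python3 st.py
```

```text
[ 0.5532 -0.1234  0.1273] tip 0.0205516275885365 bladeyaw -12.08984255163196 [-0.1641 -0.0289 -2.5248] [-0.117  -0.0646 -0.0125] 28.09644457706986 31.4667
```

Call:
play_rows(increments="0 0 0.05 0 -1; 0 0 0 0 -1; 0 0 0 0 -1")

```text
clock: 31.72
position: [0.5532, -0.1234, 0.1268]
ee_rot: [2.443, 1.975, 0.0]
force: [0.1, 0.1, -1.6]
width: 0.302
gripper_force: 30.0
```

```bash
python3 st.py
```

```text
[ 0.5532 -0.1234  0.1268] tip 0.020059398402009473 bladeyaw -12.090874270191705 [ 0.1196  0.1003 -1.5651] [-0.0253 -0.1022 -0.0059] 27.77366876195811 31.7167
```

The guard is just at the plate. Releasing slowly, then rising.

Call:
play_rows(increments="0 0 0.03 0 -1; 0 0 0 0 -0.4; 0 0 0 0 -0.35; 0 0 0 0 -0.2; 0 0 0 0 0.2", grip_force=5)

```text
clock: 32.13
position: [0.5532, -0.1234, 0.1264]
ee_rot: [2.443, 1.975, 0.0]
force: [-0.5, 0.4, 0.3]
width: 0.421
gripper_force: 0.0
```

Call:
play_rows(increments="0 0 0 0 0.6; 0 0 0 0 0.8; 0 0 0 0 0.8; 0 0 0 0 0.8; 0 0 0 0 0.8")

```text
clock: 32.55
position: [0.5532, -0.1234, 0.1264]
ee_rot: [2.443, 1.975, -0.0]
force: [-0.8, 0.9, -0.8]
width: 0.782
gripper_force: 0.0
```

Call:
play_rows(increments="0 0 -1 0 0.8; 0 0 -2 0 0.8; 0 0 -3 0 0.8; 0 0 -3 0 0.8; 0 0 -3 0 0.8")

```text
clock: 32.97
position: [0.5529, -0.1232, 0.2485]
ee_rot: [-2.443, -1.975, -0.0]
force: [0.2, -0.4, -1.1]
width: 0.904
gripper_force: 0.0
```

Call:
play_rows(increments="-3 0 -2 0 0.8; -4 0 0 0 0.8; -4 0 0 0 0.8; -3 0 0 0 0.8; 0 0 0 0 0.8")

```text
clock: 33.38
position: [0.521, -0.2686, 0.2671]
ee_rot: [2.45, 1.962, -0.005]
force: [0.3, -0.5, -0.3]
width: 0.898
gripper_force: 0.0
```

```bash
python3 st.py; python3 - <<'E'
from h import *
q=vision.get_image('side');p=vision.get_image('top')
c=lambda f:cv2.convertScaleAbs(cv2.resize(f[...,::-1],(400,400),interpolation=cv2.INTER_CUBIC),alpha=1.5)
cv2.imwrite('pics/z.png',np.hstack([c(q['frame'][130:250,220:340]),c(p['frame'][150:250,220:380])]))
X=cloud(q)[140:215,235:300].reshape(-1,3)
X=X[(X[:,2]>.1)&(np.hypot(X[:,0]-.553,X[:,1]+.123)<.03)]
print(len(X),X[:,2].max(),X[X[:,2]>.15].mean(0))
E
```

```text
[ 0.521  -0.2686  0.2671] tip 0.16044254144591696 bladeyaw -12.644632558256149 [ 0.262  -0.4682 -0.3086] [-0.0659 -0.0387 -0.0151] 82.62604308401296 33.3833
247 0.18720657611551617 [ 0.55019144 -0.1132691   0.17090416]
```

View pics/z.png

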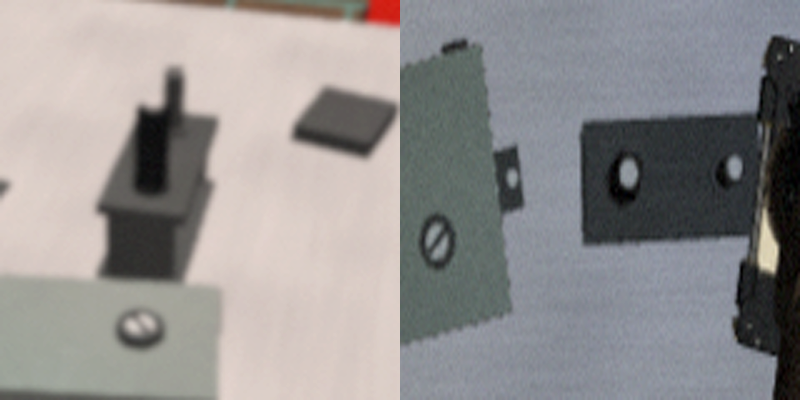

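The driver stands upright in its hole with its top at 187 mm, the punch is untouched, the lock slot has turned and the robot is clear. A couple of still rows, then I'll hand in.

Call:
play_rows(increments="0 0 0 0 0.8; 0 0 0 0 0.8; 0 0 0 0 0.8")

```text
clock: 33.73
position: [0.5244, -0.2587, 0.2666]
ee_rot: [-2.441, -1.978, -0.001]
force: [-0.6, 0.7, 0.3]
width: 0.899
gripper_force: 0.0
```

```bash
python3 -c "
from cell import job; print(job.sign_off())"
```

```text
the job is handed in; nothing more can be done
None
```

I turned the lock clockwise by about 87° until it met its stop (about 0.11 N m), stood the screwdriver back in its hole and let go, left the punch and other things alone, and handed the job in at about 34 s; the sign-off returned no verdict.

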